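# Slide a specimen plate off the warmer and load it in the scanner stage

### The arm

A 7-joint arm with a two-finger parallel gripper is mounted at the origin on a cart in front of the work surface, level with it; the furniture and walls round the work are solid. World frame = base frame: x ahead of the robot, y to its left, z up, the work surface at z = 0. Lengths are in m, angles in rad, forces in N, time in s.
With the tool pointing down it reaches from about 0.425 to 0.875 m from the base axis. Payload 4.7 kg.
Tool frame: the origin (TCP) lies at the very end of the fingers, on their centre line; the grasp point (between the pads) lies 19 mm behind it; z points along the fingers, y is the line along which they close (so a half turn about z gives the same grasp; the last joint's range is limited). The gripper opens to 87 mm and grips with 3 to 60 N. Pads are 19 mm wide; open, the fingers measure 117 mm over their backs; the gripper's body (75 mm by 190 mm) begins 51 mm behind the grasp point.
Start: joints at [-1.264, 0.321, -0.07, 1.45, 0.023, 1.371, -0.057], TCP at [0.188, 0.622, 0.19] pointing down, gripper open.
Joint ranges: [-2.86, 2.86], [-0.3, 2.09], [-1.38, 1.24], [0.06, 2.45], [-1.56, 4.7], [0.09, 2.05], [-2.69, 2.69]. Speed limits (rad/s): [2.57, 2.57, 3.14, 3.14, 3.14, 3.14, 3.14].

### API

Orientations are given as a rotation vector (axis times angle).
In Python, from plant import robot gives the robot as it stands.
- The arm moves only by the tool send_rows, never from a script. Its argument "plan" is a list of rows, each a list of 7 numbers: the shift along the tool's x, y, z in cm, then the turn, a rotation vector about the tool's x, y, z in degrees, then the closure, from 0 (fully open) to 1 (shut). A call has 1 to 20 rows; each row shifts and turns the commanded pose from where the row before left it, along the tool's axes as they then stand; what a row does not reach is not made up. A row lasts 1/10 s, in which the tool goes at most 50 mm and 8.59 degrees, less where a joint would pass 70% of its speed; a pose out of reach is approached as far as the arm can. A call with a gripper value outside its range is refused whole. The fingers move at their own pace and stop on an object; "newtons" is the grip in N (left out, the last holds). Time passes only in rows, so rows that do not move let the fingers close. It gives the time, the measured TCP pose, the force, the opening and the grip force at its end, in the units of the state.
- robot.read_state(): the state, without advancing time (a new reading comes with each control period).
- robot.grab_frame(name): name is "side" or "top" or "wrist"; returns (picture, depth): 384x512x3 uint8, blue, green, red; 384x512 float32, m along the optical axis (not along the pixel's ray), 0 where there is no reading.
- robot.camera_model(name): a dict with "fx", "fy", "cx", "cy" (pixels), "R" (3x3) and "t" (3): a world point X has camera coordinates R X + t. Camera axes: x right, y down, z forward; pixel columns grow to the right and rows downward; lengths in m; the calibration is good to about 2 mm. A picture is of the moment at which its call begins: read the wrist's pose just before it. camera_model takes no time and is no camera call; for the wrist camera it gives the pose at the moment of the call.
- robot.hand_in(): hands the job in; it is judged then, once.
The state is a dict: "t": time; "qpos": joint angles; "joint_vel": joint speeds; "joint_torque": joint torques, N m; "tool_pos": TCP position; "tool_rot": TCP orientation; "contact_force": force on the tool from outside, world axes, zero at the start; "torque": the same for the moment, N m; "width": finger opening in m; "grasp_force": force on a finger pad.
Only numpy, scipy, OpenCV 4.12 (cv2) and the standard library are available. Lean on these libraries where they do the work, as an engineer would, in place of code of your own. Each camera call takes 0.05 s, during which the arm holds its last target. There are 200 camera calls.

### The job

The glass plate with the blue end band is dry and goes into the scanner. It lies too flat between the ribs of the slide warmer to be gripped, so slide it lightly along its lane until about 40 mm sticks out over the open front edge and can be taken there by its two long sides, then load it straight and flat on the scanner's loading stage, pressing back the spring nose at the far end so that the near end drops behind the fixed stop. It is thin glass: never press it against the warmer or the stage with more than 20 N, do not drop it on the bench, and leave the orange-banded plate, the dishes and the beaker where they are.

Things in the scene. Friction and masses are not known exactly. Their poses are not given: they have to be found in the camera images.
- plate_blue_mid (a point): Centre (half-way up) of the loose glass plate to move: clear, 100 x 50 x 3 mm, 45 g (30 to 60), purplish sections on it, 21 mm blue band across its near short end. x runs along its length away from the band, z up. It lies flat in one of the warmer's two lanes. Glass slips on warmer and stage (friction about 0.25); closed fingertips pressed on it with a few newtons drag it along.
- plate_orange_mid (a point): Centre (half-way up) of a second, equal glass plate with an orange end band, in the other lane of the warmer. It stays there.
- warmer_edge (a point): Middle of the open front edge of the slide warmer's black hot plate, on its upper face, 44 to 52 mm above the bench (levelling feet); x points to the rear, z up. A plate overhangs by 50 mm minus the x of its centre in this frame. The hot plate is 6 mm thick, the housing below stands back 20 mm from the edge; in front there is only bench.
- warmer: The fixed slide warmer; origin 44 mm below the hot plate's top, 85 mm behind the front edge. Hot plate 170 mm deep (x), 150 wide (y). Ribs 5 mm wide and high run along x at y = -67, 0, +67 mm and across the rear: two lanes 62 mm wide, centred at y = -33.5 and +33.5 mm, closed 165 mm from the front edge, open in front. Console 14 mm higher than the lanes (knob 26) behind, to 210 mm from the front edge.
- stage_seat (a point): Where the centre of a loaded plate's underside lies: on the bed of the scanner stage, 36 to 44 mm above the bench (levelling feet). x runs along the bed from the fixed stop to the spring nose, z up. A loaded plate lies flat with its length along x, near end against the stop, held there by the nose.
- scan_stage: The scanner's fixed loading stage; origin 36 mm under the seat. Bed 96 x 38 mm, narrower than a plate, so fingers pass down beside it to the base plate (26 mm below the bed, 104 wide). Stop: aluminium block, face at x = -50 mm, 32 mm wide, 10 mm thick, 5 mm higher than the bed. Grey spring housing from x = +68 to +102 mm, 46 wide, 18 mm higher than the bed.
- spring_nose (a joint): Travel in m of the black spring nose: 0 at rest, its upright face (36 mm wide, from the bed to 14 mm above it) then 94 mm from the fixed stop, 6 mm less than a plate's length; grows as it is pressed towards +x of the stage; hard end at 0.014. Spring: 2 N to start, then 0.4 N per mm: 4.4 N at 6 mm (plate loaded), 5.6 N at 9 mm, 7.6 N at 14 mm.
- petri_red: Petri dish with red pieces, 55 mm across, 15 mm high; origin at the centre of its underside. Bystander.
- petri_brown: Petri dish with brown pieces, 55 mm across, 17 mm high; origin at the centre of its underside. Bystander.
- beaker: Small glass beaker with a dropper in it, 46 x 62 x 92 mm; origin at its underside. Bystander.
There are look-alikes about, which are no part of the job. Leave any turquoise or yellow look-alike of the part that bears plate_blue_mid alone.

How it is judged:
By the outcome, as a careful person would: the job done as asked, in the order asked, and still so for the second after the job is handed in, with the robot touching nothing.
It also fails if it takes over 72 s, if anything falls off the work surface, if the arm or the gripper's body presses on something with over 40 N, if the wrist force passes 120 N, or if a joint passes its speed limit or range.

## Working session

There is one attempt and no reset: what is moved stays moved. The work goes in short steps, Python scripts to look and compute and a tool call to move; the robot and the scene stay as the last step left them, time stands still between calls to the robot, and variables do not carry over. Pictures are saved under pics/ and viewed, at most 12 in all, crops included, and the job is handed in when it is done.

Besides the shell and the picture viewer there is one more tool, called after "Request:" in YAML: its name, and indented under it one key for each argument. send_rows: Moves the arm, as the interface text tells. Its arguments: {"type":"object","properties":{"plan":{"type":"array"},"newtons":{"type":"number"}},"required":["plan"]}

```bash
mkdir -p pics
cat > h.py <<'E'
import numpy as np, cv2
from scipy.spatial.transform import Rotation as Ro
from plant import robot
def pt(cm,u,v,z):  # ray on plane z
    R=np.array(cm["R"]);t=np.array(cm["t"]);c=-R.T@t
    d=R.T@np.array([(u-cm["cx"])/cm["fx"],(v-cm["cy"])/cm["fy"],1.]);return c+d*(z-c[2])/d[2]
def cloud(cm,D):
    R=np.array(cm["R"]);t=np.array(cm["t"]);v,u=np.indices(D.shape)
    P=np.stack([(u-cm["cx"])/cm["fx"]*D,(v-cm["cy"])/cm["fy"]*D,D],-1);return (P-t)@R
E
python3 - <<'E'
from h import *
s=robot.read_state();print(s)
ims=[]
for n in("top","side"):
    im,D=robot.grab_frame(n);cm=robot.camera_model(n);np.savez(n+".npz",im=im,D=D,**cm);print(n,-np.array(cm["R"]).T@cm["t"],cm["fx"],cm["R"]);cv2.imwrite(f"pics/{n}0.png",cv2.resize(im,(768,576)))
E
```

```text
{'t': 0.0, 'qpos': array([-1.26389574,  0.32183424, -0.07006144,  1.45166548,  0.02262272,
        1.37078862, -0.05690941]), 'joint_vel': array([ 1.29463182e-03, -7.29426462e-04,  1.25975541e-03,  1.12445994e-04,
       -3.97921859e-04,  8.53343728e-05,  2.23886235e-04]), 'joint_torque': array([-6.22184853e-04, -4.91273260e+01, -4.04549316e-01, -3.12549520e+01,
       -6.40135864e-02,  4.32283350e-02,  1.61932353e-04]), 'tool_pos': array([0.18751035, 0.62173059, 0.18895887]), 'tool_rot': array([-4.58261217e-01, -3.10783452e+00,  2.98933381e-03]), 'contact_force': array([-0.5401126 ,  0.71822448, -0.06724451]), 'torque': array([ 0.00642941, -0.01698249, -0.014745  ]), 'grasp_force': 0.0, 'width': 0.08716932767149109}
top [0.44051972 0.01890574 1.11041002] 367.37087298653955 [[ 0.01531593 -0.99980767  0.01224947]
 [-0.99452851 -0.01649888 -0.10315436]
 [ 0.10333662 -0.01060254 -0.99458993]]
side [0.47859349 0.63956978 1.101243  ] 364.71476509906347 [[-0.99771385 -0.06709226 -0.00810595]
 [-0.05418153  0.86581813 -0.49741666]
 [ 0.04039109 -0.49584029 -0.8674739 ]]
```

View pics/top0.png

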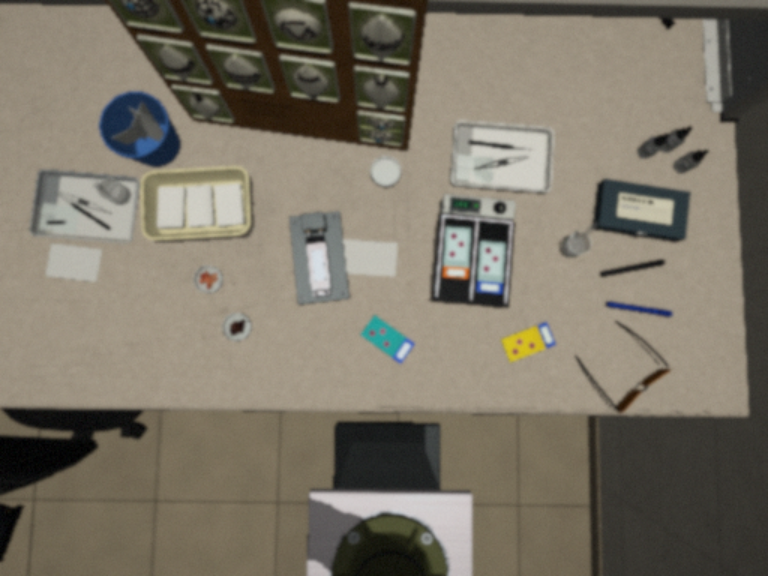

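View pics/side0.png

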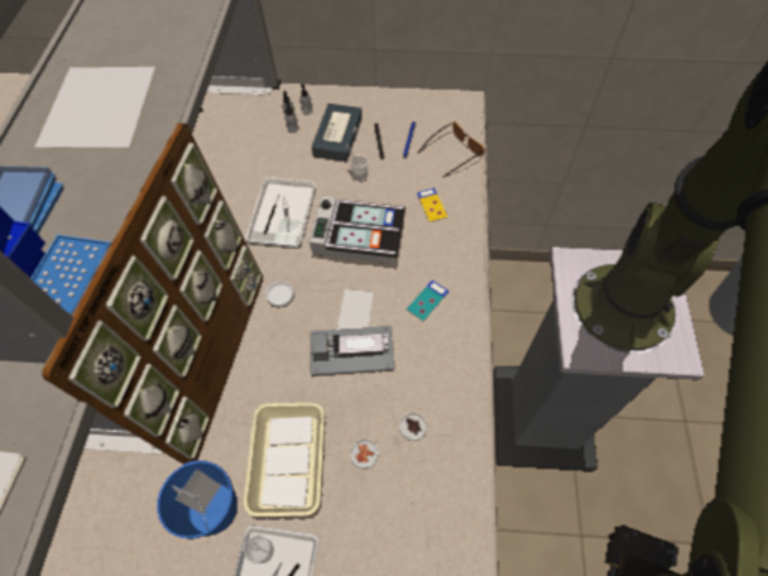

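Top view (768 wide). Candidates for the target: clear plate with blue band in the warmer's right lane (490,262); orange-banded plate (456,250); turquoise (388,338) and yellow (528,342) look-alikes on the bench. I choose (490,262). The scanner stage is at (318,258), spring housing at the far end (315,222).

Run:
```python
from h import *
T=np.load("top.npz");im=T["im"];D=T["D"];P=cloud(T,D)
c=im[110:210,190:350];cv2.imwrite("pics/crop0.png",cv2.resize(c,(800,500),interpolation=cv2.INTER_CUBIC))
hsv=cv2.cvtColor(im,cv2.COLOR_BGR2HSV)
def comp(m,nm,z):
    n,l,s,ce=cv2.connectedComponentsWithStats(m.astype(np.uint8))
    for i in range(1,n):
        if s[i,4]>25 and 180<ce[i,0]<360 and 100<ce[i,1]<250: print(nm,ce[i].round(1),s[i],pt(T,*ce[i],z).round(4),np.median(P[l==i],0).round(4))
comp((hsv[...,0]>100)&(hsv[...,0]<130)&(hsv[...,1]>120)&(hsv[...,2]>70),"blue",.05)
comp((hsv[...,0]>3)&(hsv[...,0]<18)&(hsv[...,1]>150),"orange",.05)
comp((hsv[...,2]<45),"black",.048)
for n,(u,v) in dict(bench=(250,200),lanefront=(303,193),lanefront2=(327,198),base=(200,190),bed=(211,175),hous=(210,148)).items(): print(n,P[v-1:v+2,u-1:u+2,2].round(4).tolist(),P[v,u].round(3))
```

```text
blue [325.6 192.7] [317 188  19   9  59] [ 0.5468 -0.1827  0.05  ] [ 0.5451 -0.181   0.0517]
black [306.  148.2] [298 146  18   6  56] [ 0.6779 -0.1254  0.048 ] [ 0.6779 -0.1249  0.0496]
black [328.6 154.1] [320 148  18  13 191] [ 0.6614 -0.192   0.048 ] [ 0.6614 -0.1925  0.0493]
black [302.6 193.5] [293 186  20  16 252] [ 0.5435 -0.1157  0.048 ] [ 0.5423 -0.1164  0.0492]
black [325.4 199.3] [315 196  20   8 122] [ 0.5276 -0.1823  0.048 ] [ 0.528  -0.1814  0.0491]
bench [[0.0008, 0.0021, -0.0007], [-0.0031, -0.0006, -0.0009], [-0.0027, 0.0011, 0.004]] [ 0.526  0.038 -0.001]
lanefront [[0.0539, 0.0521, 0.0522], [0.0515, 0.0486, 0.0503], [0.0491, 0.0462, 0.0484]] [ 0.545 -0.117  0.049]
lanefront2 [[0.0461, 0.0518, 0.0501], [0.0485, 0.0517, 0.0489], [0.0498, 0.0488, 0.0489]] [ 0.531 -0.186  0.052]
base [[0.0193, 0.0207, 0.0135], [0.0171, 0.0173, 0.0165], [0.0172, 0.0136, 0.0144]] [0.552 0.187 0.017]
bed [[0.0423, 0.0439, 0.0414], [0.0406, 0.0459, 0.0438], [0.0441, 0.041, 0.0426]] [0.594 0.152 0.046]
hous [[0.0615, 0.0577, 0.0593], [0.0613, 0.0576, 0.0616], [0.0602, 0.059, 0.054]] [0.671 0.156 0.058]
```

View pics/crop0.png

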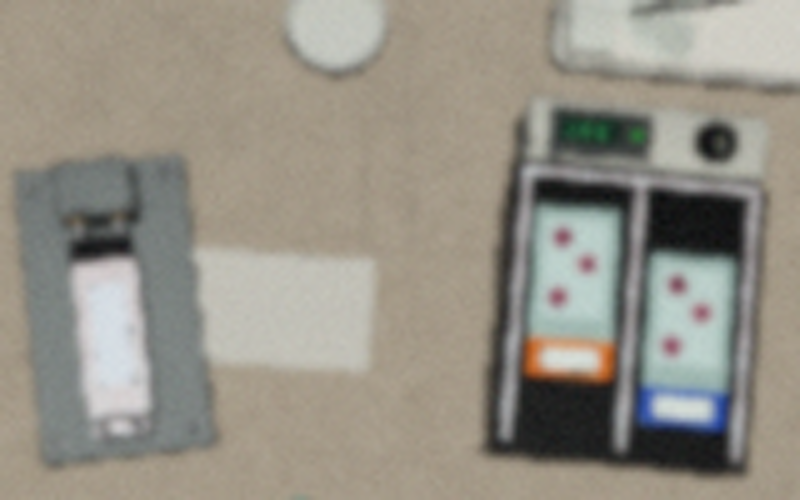

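The crop confirms it: blue band at (682,408), plate in the right-hand lane, free lane in front of it. The stage is empty; its nose is at (100,245), the stop at (120,425). Now a close look from the wrist.

```bash
cat >> h.py <<'E'
def go(p,yaw,s=None):
    """tool rotation (deg, rotvec) and then shift (cm, in the turned tool axes) to reach TCP p pointing down, tool y = world y yawed by deg"""
    s=s or robot.read_state();R=Ro.from_rotvec(s["tool_rot"])
    c,n=np.cos(np.radians(yaw)),np.sin(np.radians(yaw))
    G=Ro.from_matrix(np.array([[-c,-n,0],[-n,c,0],[0,0,-1.]]).T)
    print("turn",np.degrees((R.inv()*G).as_rotvec()).round(2),"shift cm",(G.inv().apply(np.array(p)-s["tool_pos"])*100).round(2),"| at",s["tool_pos"].round(4),"F",s["contact_force"].round(2),"w",round(s["width"],4),"t",round(s["t"],2))
E
python3 - <<'E'
from h import *
s=robot.read_state();R=Ro.from_rotvec(s["tool_rot"]);cm=robot.camera_model("wrist")
c=-np.array(cm["R"]).T@cm["t"];print("cam in tool",R.inv().apply(c-s["tool_pos"]),"axis",R.inv().apply(np.array(cm["R"])[2]),cm["fx"])
print(R.as_matrix().round(3))
go([.55,-.16,.30],-4.3)
E
```

```text
cam in tool [ 8.43439320e-02  6.62162926e-05 -1.92587241e-01] axis [-3.02212908e-01 -8.63463757e-04  9.53240060e-01] 319.26471924753537
[[-0.957  0.289 -0.   ]
 [ 0.289  0.957 -0.002]
 [-0.    -0.002 -1.   ]]
turn [-1.000e-01 -1.000e-02 -1.247e+01] shift cm [-42.01 -75.24 -11.09] | at [0.1875 0.6218 0.1891] F [ 0.66 -0.12  0.85] w 0.0872 t 0.1
```

Request:
send_rows:
  plan:
    - [0,0,0,0,0,-6.2,1]
    - [0,0,0,0,0,-6.2,1]
    - [-2.4,-4.2,0,0,0,0,1]
    - [-2.4,-4.2,0,0,0,0,1]
    - [-2.4,-4.2,0,0,0,0,1]
    - [-2.4,-4.2,0,0,0,0,1]
    - [-2.4,-4.2,0,0,0,0,1]
    - [-2.4,-4.2,0,0,0,0,1]
    - [-2.4,-4.2,0,0,0,0,1]
    - [-2.4,-4.2,0,0,0,0,1]
    - [-2.4,-4.2,0,0,0,0,1]
    - [-2.4,-4.2,0,0,0,0,1]
    - [-2.4,-4.2,0,0,0,0,1]
    - [-2.4,-4.2,0,0,0,0,1]
    - [-2.4,-4.2,0,0,0,0,1]
    - [-2.4,-4.2,0,0,0,0,1]
    - [-2.4,-4.2,0,0,0,0,1]
    - [-2.4,-4.2,0,0,0,0,1]
    - [0,0,0,0,0,0,1]
    - [0,0,0,0,0,0,1]
  newtons: 10

```text
t: 2.1
tool_pos: [0.5189, -0.0781, 0.1895]
tool_rot: [-0.125, -3.138, 0.001]
contact_force: [0.3, 1.5, 0.5]
width: 0.0002
grasp_force: 0.0
```

Request:
send_rows:
  plan:
    - [-1.5,-3.5,0,0,0,0,1]
    - [-1.5,-3.5,0,0,0,0,1]
    - [0,0,0,0,0,0,1]
    - [0,0,0,0,0,0,1]

```text
t: 2.5
tool_pos: [0.5435, -0.148, 0.1896]
tool_rot: [-0.119, -3.138, -0.002]
contact_force: [0.0, 0.4, 0.4]
width: 0.0006
grasp_force: 0.0
```

Run:
```python
from h import *
cm=robot.camera_model("wrist");im,D=robot.grab_frame("wrist");np.savez("w1.npz",im=im,D=D,**cm)
cv2.imwrite("pics/w1.png",cv2.resize(im,(768,576)));go([.6,-.19,.1],-4.3)
```

```text
turn [ 0.09 -0.06  0.04] shift cm [-5.95 -3.87  8.96] | at [ 0.5436 -0.1469  0.1896] F [-0.53 -0.3   0.44] w 0.0005 t 2.55
```

View pics/w1.png

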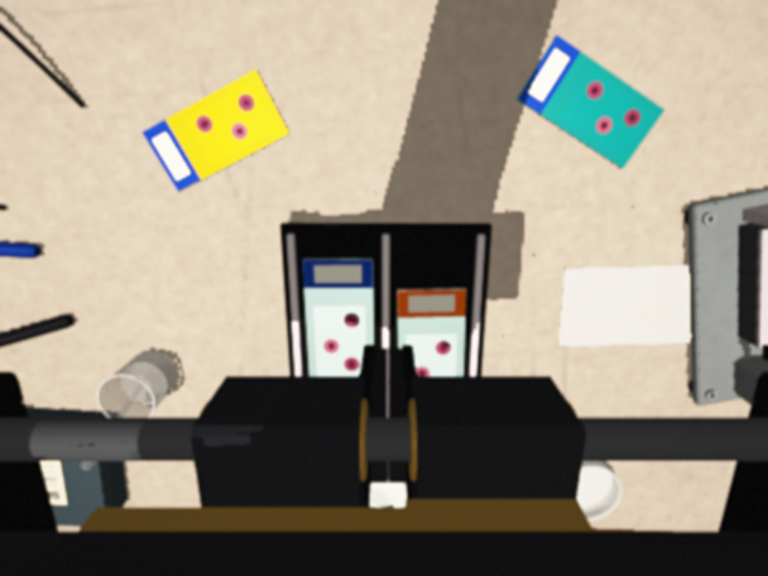

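The wrist image (768 wide, robot side up) shows the blue plate in the left lane, band at (339,272), and the warmer's front edge at row ~226 between (283,226) and (490,226). I measure the edge, band and lane from it.

Run:
```python
from h import *
T=np.load("w1.npz");im=T["im"];D=T["D"];P=cloud(T,D);hsv=cv2.cvtColor(im,cv2.COLOR_BGR2HSV)
def q(u,v): return np.median(P[v-2:v+3,u-2:u+3,2]).round(4)
print("z plate front lanes",q(226,162),q(290,165),q(290,180),"bench",q(150,150),"blueplate",q(226,200),"orange",q(284,225))
zt=np.median(np.r_[P[156:168,200:245,2].ravel(),P[156:185,268:308,2].ravel()]);print("zt",zt)
W=lambda u,v,z=zt: pt(T,u*2/3,v*2/3,z).round(4)
# dark/bright edge along columns -> front edge
g=cv2.cvtColor(im,cv2.COLOR_BGR2GRAY).astype(float)
pts=[]
for u in list(range(203,247,4))+list(range(268,305,4)):
    col=g[135:165,u];k=np.argmin(np.diff(cv2.GaussianBlur(col[:,None],(1,5),0)[:,0]));pts.append(pt(T,u,135.5+k,zt))
pts=np.array(pts);f=np.polyfit(pts[:,1],pts[:,0],1);print("edge x=",f,"resid",np.std(pts[:,0]-np.polyval(f,pts[:,1])),"yaw",-np.degrees(np.arctan(f[0])))
m=((hsv[...,0]>100)&(hsv[...,0]<130)&(hsv[...,1]>120)).astype(np.uint8);m[:160]=0;m[:,:195]=0;m[210:]=0;m[:,255:]=0
c=max(cv2.findContours(m,0,2)[0],key=cv2.contourArea);r=cv2.minAreaRect(c);print("band px",r)
B=[pt(T,*p,zt+.003) for p in cv2.boxPoints(r)];print(np.round(B,4))
for v in(165,172,180,190):
    row=im[v,180:335].max(1).astype(int);bright=np.where(row>90)[0]+180;print(v,bright.tolist() if v<170 else "", )
```

```text
z plate front lanes 0.0476 0.0474 0.0471 bench -0.0018 blueplate 0.0502 orange 0.0506
zt 0.047279784722293064
edge x= [0.1276215  0.53283841] resid 0.002229546171285106 yaw -7.272858567282258
band px ((224.5, 181.49998474121094), (48.99999237060547, 16.999996185302734), -0.0)
[[ 0.5558 -0.2124  0.0503]
 [ 0.537  -0.2099  0.0503]
 [ 0.5409 -0.1577  0.0503]
 [ 0.5599 -0.1593  0.0503]]
165 [180, 181, 182, 183, 184, 185, 186, 187, 192, 193, 194, 195, 196, 255, 256, 257, 258, 259, 318, 319, 320, 321, 322, 327, 328, 329, 330, 331, 332, 333, 334]
172 
180 
190
```

Run:
```python
from h import *
T=np.load("w1.npz");im=T["im"];g=cv2.cvtColor(im,cv2.COLOR_BGR2GRAY)
for u in(215,240,275,295): print(u,g[140:160,u].tolist())
for v in(149,150,151): print(v,[pt(T,u,v,.048).round(4).tolist() for u in(226,257,290)])
a=[pt(T,257,165,.053),pt(T,257.3,230,.053)];d=a[1]-a[0];print("rib yaw",np.degrees(np.arctan2(d[1],d[0])),a)
go([.611,-.1895,.062],-4.4)
```

```text
215 [222, 220, 211, 178, 133, 114, 116, 110, 81, 41, 12, 10, 7, 10, 10, 8, 8, 9, 5, 9]
240 [216, 189, 146, 117, 112, 113, 114, 109, 81, 38, 9, 9, 9, 12, 7, 9, 9, 9, 10, 10]
275 [114, 113, 114, 114, 115, 116, 119, 114, 86, 42, 12, 5, 5, 6, 7, 9, 8, 10, 13, 9]
295 [113, 113, 113, 114, 114, 117, 116, 111, 83, 42, 16, 11, 8, 9, 11, 8, 9, 10, 6, 11]
149 [[0.5138, -0.1797, 0.048], [0.5163, -0.1472, 0.048], [0.5189, -0.1126, 0.048]]
150 [[0.5148, -0.1799, 0.048], [0.5173, -0.1473, 0.048], [0.52, -0.1126, 0.048]]
151 [[0.5159, -0.18, 0.048], [0.5184, -0.1474, 0.048], [0.521, -0.1127, 0.048]]
rib yaw -4.161919132195893 [array([ 0.53228794, -0.14843721,  0.053     ]), array([ 0.60654179, -0.15384046,  0.053     ])]
turn [ 0.09 -0.06  0.14] shift cm [-7.05 -3.73 12.76] | at [ 0.5436 -0.1469  0.1896] F [-0.53 -0.3   0.44] w 0.0005 t 2.55
```

Request:
send_rows:
  plan:
    - [-3.5,-1.9,0,0,0,0,1]
    - [-3.5,-1.8,3,0,0,0,1]
    - [0,0,5,0,0,0,1]
    - [0,0,3.5,0,0,0,1]
    - [0,0,1,0,0,0,1]
    - [0,0,0.2,0,0,0,1]
    - [0,0,0,0,0,0,1]
    - [0,0,0,0,0,0,1]

```text
t: 3.35
tool_pos: [0.6126, -0.1912, 0.0657]
tool_rot: [0.119, 3.135, -0.0]
contact_force: [0.5, -0.2, 0.2]
width: 0.0008
grasp_force: 0.0
```

Request:
send_rows:
  plan:
    - [0,0,0.4,0,0,0,1]
    - [0,0,0.3,0,0,0,1]
    - [0,0,0.2,0,0,0,1]
    - [0,0,0,0,0,0,1]
    - [0,0,0,0,0,0,1]

```text
t: 3.85
tool_pos: [0.6108, -0.1913, 0.054]
tool_rot: [-0.12, -3.139, -0.0]
contact_force: [0.6, 0.0, 0.1]
width: 0.0001
grasp_force: 0.0
```

Request:
send_rows:
  plan:
    - [0,0,0.1,0,0,0,1]
    - [0,0,0.1,0,0,0,1]
    - [0,0,0,0,0,0,1]
    - [0,0,0,0,0,0,1]

```text
t: 4.25
tool_pos: [0.6108, -0.1913, 0.052]
tool_rot: [-0.12, -3.139, -0.0]
contact_force: [0.1, -0.2, -0.1]
width: 0.0004
grasp_force: 0.0
```

Request:
send_rows:
  plan:
    - [0,0,0.1,0,0,0,1]
    - [0,0,0,0,0,0,1]
    - [0,0,0,0,0,0,1]

```text
t: 4.55
tool_pos: [0.6108, -0.1913, 0.051]
tool_rot: [-0.12, -3.139, -0.0]
contact_force: [0.7, 0.5, 0.5]
width: 0.0005
grasp_force: 0.0
```

Request:
send_rows:
  plan:
    - [0,0,0.05,0,0,0,1]
    - [0,0,0,0,0,0,1]
    - [0,0,0,0,0,0,1]

```text
t: 4.85
tool_pos: [0.6108, -0.1913, 0.0505]
tool_rot: [0.12, 3.139, 0.0]
contact_force: [-0.3, 0.1, 0.7]
width: 0.0001
grasp_force: 0.0
```

Request:
send_rows:
  plan:
    - [0,0,0.05,0,0,0,1]
    - [0,0,0,0,0,0,1]
    - [0,0,0,0,0,0,1]

```text
t: 5.15
tool_pos: [0.6108, -0.1913, 0.05]
tool_rot: [0.12, 3.139, 0.0]
contact_force: [-1.2, -0.5, -0.8]
width: 0.0002
grasp_force: 0.0
```

Request:
send_rows:
  plan:
    - [0,0,0.05,0,0,0,1]
    - [0,0,0,0,0,0,1]
    - [0,0,0,0,0,0,1]

```text
t: 5.45
tool_pos: [0.6108, -0.1913, 0.0495]
tool_rot: [-0.12, -3.139, -0.0]
contact_force: [0.3, -0.1, -1.2]
width: 0.0006
grasp_force: 0.0
```

Request:
send_rows:
  plan:
    - [0,0,0.05,0,0,0,1]
    - [0,0,0,0,0,0,1]
    - [0,0,0,0,0,0,1]

```text
t: 5.75
tool_pos: [0.6108, -0.1913, 0.049]
tool_rot: [-0.12, -3.139, -0.0]
contact_force: [-0.5, 0.1, -0.4]
width: 0.0004
grasp_force: 0.0
```

Request:
send_rows:
  plan:
    - [0,0,0.05,0,0,0,1]
    - [0,0,0,0,0,0,1]
    - [0,0,0,0,0,0,1]

```text
t: 6.05
tool_pos: [0.6108, -0.1913, 0.0485]
tool_rot: [-0.12, -3.139, -0.0]
contact_force: [0.0, -0.1, 0.4]
width: 0.0004
grasp_force: 0.0
```

Request:
send_rows:
  plan:
    - [0,0,0.05,0,0,0,1]
    - [0,0,0,0,0,0,1]
    - [0,0,0,0,0,0,1]

```text
t: 6.35
tool_pos: [0.6108, -0.1913, 0.048]
tool_rot: [-0.12, -3.139, -0.0]
contact_force: [-0.1, 0.4, -0.5]
width: 0.0006
grasp_force: 0.0
```

Request:
send_rows:
  plan:
    - [0,0,0.05,0,0,0,1]
    - [0,0,0,0,0,0,1]
    - [0,0,0,0,0,0,1]

```text
t: 6.65
tool_pos: [0.6108, -0.1913, 0.0476]
tool_rot: [0.12, 3.139, 0.0]
contact_force: [0.2, -0.5, 0.1]
width: 0.0006
grasp_force: 0.0
```

Request:
send_rows:
  plan:
    - [0,0,0.05,0,0,0,1]
    - [0,0,0,0,0,0,1]
    - [0,0,0,0,0,0,1]

```text
t: 6.95
tool_pos: [0.6108, -0.1913, 0.047]
tool_rot: [0.12, 3.139, 0.0]
contact_force: [-0.9, 0.3, 0.5]
width: 0.0007
grasp_force: 0.0
```

Request:
send_rows:
  plan:
    - [0,0,0.05,0,0,0,1]
    - [0,0,0,0,0,0,1]
    - [0,0,0,0,0,0,1]

```text
t: 7.25
tool_pos: [0.6108, -0.1913, 0.0465]
tool_rot: [0.12, 3.139, 0.0]
contact_force: [-0.4, 0.2, 0.8]
width: 0.0006
grasp_force: 0.0
```

Run:
```python
from h import *
cm=robot.camera_model("wrist");im,D=robot.grab_frame("wrist");np.savez("w2.npz",im=im,D=D,**cm)
cv2.imwrite("pics/w2.png",cv2.resize(im[100:340,100:420],(800,600)));go([.6,-.19,.1],-4.3)
P=cloud(cm,D);hsv=cv2.cvtColor(im,cv2.COLOR_BGR2HSV)
m=(hsv[...,0]>100)&(hsv[...,0]<130)&(hsv[...,1]>120);m[:,:180]=0;m[:,330:]=0
v,u=np.where(m);print(u.min(),u.max(),v.min(),v.max(),np.median(P[m],0))
```

```text
turn [ 0.   -0.   -0.07] shift cm [ 1.09  0.05 -5.35] | at [ 0.6108 -0.1913  0.0465] F [0.19 0.05 0.1 ] w 0.0007 t 7.3
218 328 113 248 [ 0.54813541 -0.18466794  0.05046783]
```

View pics/w2.png

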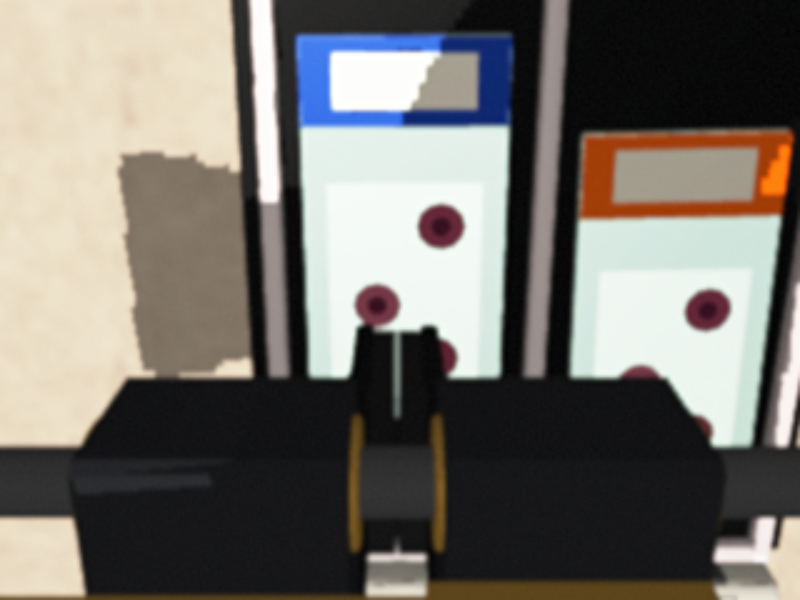

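Image shows closed fingers centred over the blue plate (tip at (397,330)), aligned with the lane; no contact yet. I continue the descent.

Request:
send_rows:
  plan:
    - [0,0,0.05,0,0,0,1]
    - [0,0,0,0,0,0,1]
    - [0,0,0,0,0,0,1]

```text
t: 7.6
tool_pos: [0.6108, -0.1913, 0.046]
tool_rot: [-0.12, -3.139, -0.0]
contact_force: [0.0, 1.5, 0.1]
width: 0.0006
grasp_force: 0.0
```

Request:
send_rows:
  plan:
    - [0,0,0.05,0,0,0,1]
    - [0,0,0,0,0,0,1]
    - [0,0,0,0,0,0,1]

```text
t: 7.9
tool_pos: [0.6108, -0.1913, 0.0456]
tool_rot: [0.12, 3.139, 0.0]
contact_force: [-0.0, 0.7, 0.3]
width: 0.0005
grasp_force: 0.0
```

Request:
send_rows:
  plan:
    - [0,0,0.05,0,0,0,1]
    - [0,0,0,0,0,0,1]
    - [0,0,0,0,0,0,1]

```text
t: 8.2
tool_pos: [0.6108, -0.1913, 0.045]
tool_rot: [-0.12, -3.139, -0.0]
contact_force: [-0.1, 0.3, -0.9]
width: 0.0006
grasp_force: 0.0
```

Run:
```python
from h import *
cm=robot.camera_model("wrist");im,D=robot.grab_frame("wrist")
P=cloud(cm,D)
for v in range(222,262,3): print(v,D[v,[252,264]].round(4),P[v,252].round(4),P[v,266].round(4),im[v,252],im[v,266])
im2,D2=robot.grab_frame("side");cv2.imwrite("pics/s2.png",cv2.resize(im2[100:190,180:300],(800,600),interpolation=cv2.INTER_CUBIC))
print(robot.read_state()["contact_force"],robot.read_state()["tool_pos"])
```

```text
222 [0.2015 0.2019] [ 0.6045 -0.1947  0.0511] [ 0.6049 -0.1859  0.0516] [29 14 53] [244 248 242]
225 [0.2033 0.203 ] [ 0.607 -0.195  0.05 ] [ 0.6071 -0.1861  0.0514] [42 28 70] [244 248 242]
228 [0.2029 0.2036] [ 0.6087 -0.1951  0.0509] [ 0.6093 -0.1862  0.0509] [ 73  60 122] [244 248 242]
231 [0.2027 0.2044] [ 0.6104 -0.1952  0.0517] [ 0.6111 -0.1864  0.0517] [ 80  77 108] [222 234 218]
234 [0.175  0.1746] [ 0.6005 -0.1939  0.0776] [ 0.6009 -0.1862  0.0781] [17 16 16] [16 18 17]
237 [0.1724 0.1707] [ 0.6009 -0.1939  0.0805] [ 0.6013 -0.1863  0.081 ] [15 15 16] [14 14 14]
240 [0.1685 0.1672] [ 0.6008 -0.1938  0.0845] [ 0.6009 -0.1864  0.0854] [15 13 15] [17 16 16]
243 [0.1641 0.1656] [ 0.6003 -0.1937  0.089 ] [ 0.6013 -0.1865  0.088 ] [16 14 17] [17 16 16]
246 [0.1599 0.1617] [ 0.5998 -0.1935  0.0933] [ 0.6003 -0.1865  0.0934] [17 15 16] [14 14 14]
249 [0.1583 0.1585] [ 0.6005 -0.1936  0.0951] [ 0.6017 -0.1866  0.094 ] [15 14 17] [16 14 16]
252 [0.1548 0.1561] [ 0.6003 -0.1935  0.0987] [ 0.6013 -0.1867  0.0978] [13 13 14] [15 15 14]
255 [0.1524 0.153 ] [ 0.6005 -0.1934  0.1013] [ 0.6014 -0.1868  0.1006] [16 16 16] [14 14 15]
258 [0.151  0.1508] [ 0.6012 -0.1934  0.103 ] [ 0.6003 -0.1868  0.1054] [16 16 17] [16 15 15]
261 [0.1473 0.1472] [ 0.6007 -0.1933  0.1067] [ 0.601  -0.1869  0.1069] [15 13 14] [18 16 17]
[ 0.0224091  -0.08130365  0.28949818] [ 0.61082445 -0.19130399  0.04507658]
```

View pics/s2.png

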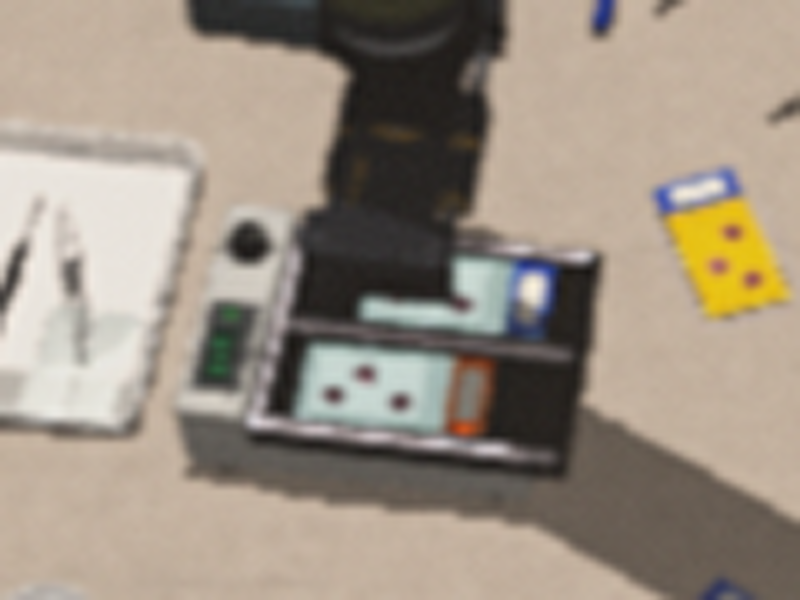

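Run:
```python
from h import *
cm=robot.camera_model("side");im,D=robot.grab_frame("side");P=cloud(cm,D)
for u in(240,244,247): 
  for v in range(138,150,2): print(u,v,P[v,u].round(4),im[v,u])
s=robot.read_state();R=np.array(cm["R"]);t=np.array(cm["t"])
for dz in(0,.015,.03):
  c=R@(s["tool_pos"]+[0,.015,dz])+t;print(dz,c[0]/c[2]*cm["fx"]+cm["cx"],c[1]/c[2]*cm["fy"]+cm["cy"])
```

```text
240 138 [ 0.6024 -0.0961  0.1926] [49 49 52]
240 140 [ 0.603  -0.0963  0.1823] [36 39 40]
240 142 [ 0.6048 -0.1032  0.1634] [29 32 36]
240 144 [ 0.6056 -0.1044  0.1515] [53 53 56]
240 146 [ 0.6182 -0.1744  0.0505] [195 202 186]
240 148 [ 0.6167 -0.1615  0.0555] [136 141 124]
244 138 [ 0.5895 -0.0957  0.194 ] [56 56 57]
244 140 [ 0.5898 -0.094   0.1861] [40 42 44]
244 142 [ 0.5907 -0.0967  0.1726] [32 34 38]
244 144 [ 0.5918 -0.1006  0.1573] [43 44 46]
244 146 [ 0.6038 -0.1753  0.0504] [198 205 189]
244 148 [ 0.6023 -0.1624  0.0555] [172 175 158]
247 138 [ 0.5804 -0.099   0.1906] [60 62 59]
247 140 [ 0.5804 -0.0963  0.184 ] [86 91 85]
247 142 [ 0.5805 -0.094   0.1768] [69 73 69]
247 144 [ 0.5817 -0.0992  0.1598] [49 50 56]
247 146 [ 0.593  -0.1767  0.0495] [158 161 155]
247 148 [ 0.592  -0.1658  0.0519] [169 174 156]
0 242.16078171920722 146.59484230476784
0.015 241.93999736744624 144.00941183220675
0.03 241.71479347321204 141.37222760221727
```

Picture and depth agree that the closed fingertips end about 30 mm above the reported TCP (lowest finger point z≈0.077, while the plate top is 0.0505), so there's about 25 mm left to go. I descend in steps and let the force decide.

Request:
send_rows:
  plan:
    - [0,0,0.3,0,0,0,1]
    - [0,0,0.3,0,0,0,1]
    - [0,0,0.3,0,0,0,1]
    - [0,0,0.3,0,0,0,1]
    - [0,0,0,0,0,0,1]
    - [0,0,0,0,0,0,1]

```text
t: 8.95
tool_pos: [0.6107, -0.1913, 0.0329]
tool_rot: [-0.12, -3.139, -0.0]
contact_force: [0.4, 0.6, -0.2]
width: 0.0007
grasp_force: 0.0
```

Run:
```python
from h import *
T=np.load("top.npz");im=T["im"];P=cloud(T,T["D"])
m=P[...,2]>.07;m[:,:360]=0;m[:,400:]=0;m[:140]=0;m[175:]=0;print("beaker",m.sum(),np.percentile(P[m],[5,50,95],axis=0).round(3))
cm=robot.camera_model("wrist");im,D=robot.grab_frame("wrist");P=cloud(cm,D)
Q=P[225:300,246:272].reshape(-1,3);Q=Q[Q[:,0]<.603];Q=Q[Q[:,2]>.053];print("finger low z",np.sort(Q[:,2])[:10].round(4))
print("plate z near tip",P[222:230,264:272,2].mean())
print(robot.read_state()["contact_force"],robot.read_state()["tool_pos"])
```

```text
beaker 37 [[ 0.441 -0.38   0.074]
 [ 0.665 -0.373  0.086]
 [ 0.672  0.019  1.11 ]]
finger low z [0.0619 0.0629 0.0631 0.0632 0.0632 0.0634 0.0636 0.0636 0.0636 0.064 ]
plate z near tip 0.050715928413757654
[ 0.35373581  0.73482263 -0.272325  ] [ 0.61087451 -0.19135672  0.0330843 ]
```

Request:
send_rows:
  plan:
    - [0,0,0.3,0,0,0,1]
    - [0,0,0.3,0,0,0,1]
    - [0,0,0.2,0,0,0,1]
    - [0,0,0,0,0,0,1]
    - [0,0,0,0,0,0,1]

```text
t: 9.5
tool_pos: [0.6107, -0.1913, 0.025]
tool_rot: [-0.12, -3.139, -0.0]
contact_force: [0.6, 0.3, -0.2]
width: 0.0002
grasp_force: 0.0
```

Request:
send_rows:
  plan:
    - [0,0,0.05,0,0,0,1]
    - [0,0,0.05,0,0,0,1]
    - [0,0,0,0,0,0,1]
    - [0,0,0,0,0,0,1]

```text
t: 9.9
tool_pos: [0.6108, -0.1913, 0.0241]
tool_rot: [0.12, 3.139, 0.0]
contact_force: [-0.2, -0.3, 0.7]
width: 0.0005
grasp_force: 0.0
```

Request:
send_rows:
  plan:
    - [0,0,0.05,0,0,0,1]
    - [0,0,0.05,0,0,0,1]
    - [0,0,0,0,0,0,1]
    - [0,0,0,0,0,0,1]

```text
t: 10.3
tool_pos: [0.6108, -0.1913, 0.023]
tool_rot: [0.12, 3.139, 0.0]
contact_force: [0.2, 0.1, -0.8]
width: 0.0004
grasp_force: 0.0
```

Request:
send_rows:
  plan:
    - [0,0,0.05,0,0,0,1]
    - [0,0,0.03,0,0,0,1]
    - [0,0,0,0,0,0,1]
    - [0,0,0,0,0,0,1]

```text
t: 10.7
tool_pos: [0.6108, -0.1913, 0.0222]
tool_rot: [0.12, 3.139, 0.0]
contact_force: [-0.8, -0.3, 1.1]
width: 0.0008
grasp_force: 0.0
```

Request:
send_rows:
  plan:
    - [0,0,0.04,0,0,0,1]
    - [0,0,0.02,0,0,0,1]
    - [0,0,0,0,0,0,1]
    - [0,0,0,0,0,0,1]

```text
t: 11.1
tool_pos: [0.6108, -0.1912, 0.0217]
tool_rot: [0.12, 3.139, 0.0]
contact_force: [0.2, -0.4, 0.4]
width: 0.0006
grasp_force: 0.0
```

Request:
send_rows:
  plan:
    - [0,0,0.04,0,0,0,1]
    - [0,0,0.02,0,0,0,1]
    - [0,0,0,0,0,0,1]
    - [0,0,0,0,0,0,1]

```text
t: 11.5
tool_pos: [0.6108, -0.1913, 0.021]
tool_rot: [-0.12, -3.139, -0.0]
contact_force: [0.2, 0.9, -0.3]
width: 0.0005
grasp_force: 0.0
```

Request:
send_rows:
  plan:
    - [0,0,0.04,0,0,0,1]
    - [0,0,0.02,0,0,0,1]
    - [0,0,0,0,0,0,1]
    - [0,0,0,0,0,0,1]

```text
t: 11.9
tool_pos: [0.6108, -0.1913, 0.0205]
tool_rot: [0.12, 3.139, 0.0]
contact_force: [-0.7, 0.4, 0.0]
width: 0.0006
grasp_force: 0.0
```

Request:
send_rows:
  plan:
    - [0,0,0.04,0,0,0,1]
    - [0,0,0.03,0,0,0,1]
    - [0,0,0,0,0,0,1]
    - [0,0,0,0,0,0,1]

```text
t: 12.3
tool_pos: [0.6111, -0.1914, 0.0203]
tool_rot: [0.12, 3.139, 0.0]
contact_force: [-1.7, 0.5, 4.8]
width: 0.0004
grasp_force: 2.5
```

Contact: 4.8 N. Drag the first half.

Request:
send_rows:
  plan:
    - [0.2,0,0.01,0,0,0,1]
    - [0.3,0,0,0,0,0,1]
    - [0.3,0,0,0,0,0,1]
    - [0.3,0,0,0,0,0,1]
    - [0.3,0,0,0,0,0,1]
    - [0.3,0,0,0,0,0,1]
    - [0.3,0,0,0,0,0,1]

```text
t: 13.0
tool_pos: [0.5915, -0.19, 0.0203]
tool_rot: [0.12, 3.137, -0.0]
contact_force: [1.1, -0.0, 5.2]
width: 0.0004
grasp_force: 2.6
```

```bash
cat >> h.py <<'E'
def band(zt=.0505):
    cm=robot.camera_model("wrist");im,D=robot.grab_frame("wrist");hsv=cv2.cvtColor(im,cv2.COLOR_BGR2HSV)
    m=((hsv[...,0]>100)&(hsv[...,0]<130)&(hsv[...,1]>120)).astype(np.uint8);m[:,:170]=0;m[:,340:]=0
    c=max(cv2.findContours(m,0,2)[0],key=cv2.contourArea);r=cv2.minAreaRect(c)
    B=np.array([pt(cm,*p,zt) for p in cv2.boxPoints(r)]);B=B[np.argsort(B[:,0])];print("band px",r,"near end",B[:2].round(4).tolist(),"mid",B[:2].mean(0).round(4),"z",np.median(cloud(cm,D)[m>0],0).round(4))
    return im,D,cm
E
python3 -c "
from h import *
band();go([.55,-.187,.02],-4.4)"
```

```text
band px ((262.0, 137.5), (41.0, 100.0), 90.0) near end [[0.5174, -0.2073, 0.0505], [0.5212, -0.1578, 0.0505]] mid [ 0.5193 -0.1826  0.0505] z [ 0.5289 -0.1827  0.0505]
turn [0.01 0.08 0.01] shift cm [ 4.11 -0.02  0.03] | at [ 0.591  -0.1899  0.0203] F [1.29 0.73 4.71] w 0.0007 t 13.05
```

Request:
send_rows:
  plan:
    - [0.3,0,0,0,0,0,1]
    - [0.3,0,0,0,0,0,1]
    - [0.3,0,0,0,0,0,1]
    - [0.3,0,0,0,0,0,1]
    - [0.3,0,0,0,0,0,1]
    - [0.3,0,0,0,0,0,1]
    - [0.3,0,0,0,0,0,1]
    - [0.3,0,0,0,0,0,1]

```text
t: 13.85
tool_pos: [0.5676, -0.1881, 0.0202]
tool_rot: [0.12, 3.137, -0.0]
contact_force: [1.3, 0.2, 6.1]
width: 0.0001
grasp_force: 2.7
```

Request:
send_rows:
  plan:
    - [0.3,0,-0.01,0,0,0,1]
    - [0.3,0,0,0,0,0,1]
    - [0.3,0,0,0,0,0,1]
    - [0.3,0,0,0,0,0,1]
    - [0.3,0,0,0,0,0,1]
    - [0.3,0,0,0,0,0,1]
    - [0.2,0,0,0,0,0,1]
    - [0,0,0,0,0,0,1]

```text
t: 14.65
tool_pos: [0.5471, -0.1866, 0.0202]
tool_rot: [0.12, 3.138, 0.0]
contact_force: [0.4, -0.4, 6.5]
width: 0.0004
grasp_force: 3.1
```

```bash
python3 -c "
from h import *
im,D,cm=band();go([.55,-.187,.02],-4.4)
g=cv2.cvtColor(im,cv2.COLOR_BGR2GRAY)
for u in (290,300,310): print(g[100:180:2,u].tolist())
np.savez('w3.npz',im=im,D=D,**cm)"
```

```text
band px ((262.0, 138.0), (40.0, 98.0), 90.0) near end [[0.4736, -0.2034, 0.0505], [0.4773, -0.1549, 0.0505]] mid [ 0.4755 -0.1792  0.0505] z [ 0.4851 -0.1799  0.0505]
turn [0.01 0.05 0.03] shift cm [-0.29 -0.03  0.02] | at [ 0.5471 -0.1865  0.0202] F [1.26 0.17 6.75] w 0.0003 t 14.7
[136, 116, 115, 116, 116, 116, 118, 121, 117, 98, 42, 40, 59, 139, 157, 156, 156, 156, 157, 157, 156, 157, 156, 157, 157, 149, 69, 39, 37, 88, 229, 240, 239, 239, 239, 239, 240, 239, 239, 238]
[118, 118, 116, 115, 117, 118, 118, 121, 116, 98, 40, 41, 42, 39, 39, 42, 41, 43, 39, 38, 40, 39, 40, 41, 41, 39, 40, 40, 37, 89, 229, 240, 239, 239, 239, 240, 239, 239, 239, 239]
[117, 116, 118, 118, 117, 116, 116, 115, 114, 98, 46, 45, 44, 46, 48, 61, 68, 67, 73, 69, 71, 70, 67, 72, 65, 73, 94, 97, 102, 110, 170, 177, 172, 166, 158, 151, 151, 156, 152, 141]
```

Request:
send_rows:
  plan:
    - [0.2,0,0,0,0,0,1]
    - [0,0,-0.5,0,0,0,1]
    - [0,0,-3,0,0,0,1]
    - [0,0,-4,0,0,0,0]
    - [2.5,0,0,0,0,0,0]
    - [2.8,0,0,0,0,0,0]
    - [0,0,0,0,0,0,0]
    - [0,0,0,0,0,0,0]
    - [0,0,0,0,0,0,0]
  newtons: 20

```text
t: 15.6
tool_pos: [0.4925, -0.1819, 0.0946]
tool_rot: [-0.119, -3.139, 0.0]
contact_force: [-0.7, 0.2, 1.1]
width: 0.0407
grasp_force: 0.0
```

```bash
python3 -c "
from h import *
im,D,cm=band();go([.4925,-.1805,.0],-4.4)
cv2.imwrite('pics/w4.png',cv2.resize(im,(768,576)))
P=cloud(cm,D);s=robot.read_state();R=Ro.from_rotvec(s['tool_rot']);Q=R.inv().apply((P-s['tool_pos']).reshape(-1,3)).reshape(P.shape)
m=(abs(Q[...,0])<.013)&(abs(Q[...,1])>.03)&(abs(Q[...,1])<.07)&(Q[...,2]>-.06)&(Q[...,2]<.01)
for k in (1,-1):
  n=m&(Q[...,1]*k>0);print(n.sum(),np.percentile(Q[n],[2,50,98],axis=0).round(4).tolist())
np.savez('w4.npz',im=im,D=D,**cm)"
```

```text
band px ((260.0, 193.0), (24.0, 62.0), 90.0) near end [[0.4718, -0.2029, 0.0505], [0.4754, -0.1554, 0.0505]] mid [ 0.4736 -0.1792  0.0505] z [ 0.4824 -0.1801  0.0505]
turn [-0.03 -0.01  0.06] shift cm [0.02 0.15 9.46] | at [ 0.4926 -0.1821  0.0946] F [0.72 0.64 0.29] w 0.0447 t 15.65
6 [[0.0115, 0.0303, -0.0599], [0.0116, 0.0305, -0.0581], [0.0117, 0.0308, -0.057]]
2 [[0.0113, -0.0303, -0.0594], [0.0113, -0.0303, -0.0583], [0.0114, -0.0302, -0.0573]]
```

View pics/w4.png

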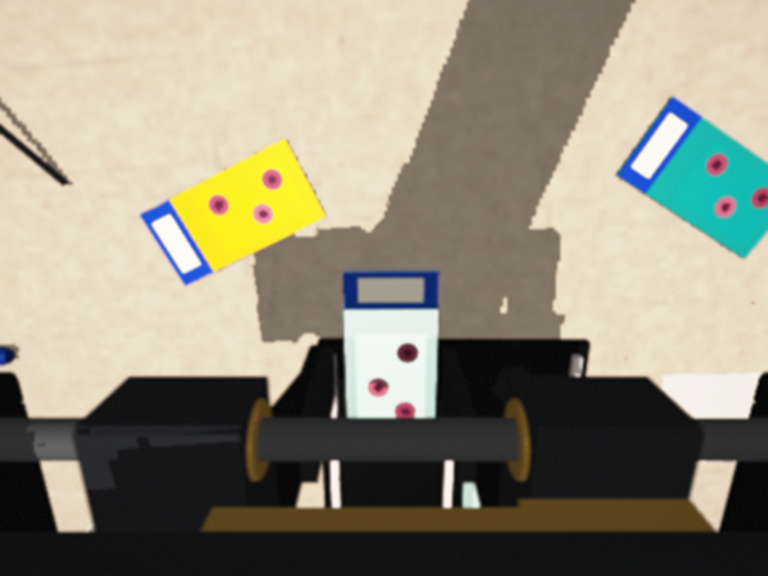

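The blue plate sticks out ~40 mm, band at (391,290), straight; the fingers straddle it symmetrically (tips at about columns 310 and 505).

Request:
send_rows:
  plan:
    - [0,0.12,2,0,0,0,0]
    - [0,0,2,0,0,0,0]
    - [0,0,1,0,0,0,0]
    - [0,0,0,0,0,0,0]
    - [0,0,0,0,0,0,0]

```text
t: 16.15
tool_pos: [0.4926, -0.1814, 0.045]
tool_rot: [-0.12, -3.139, 0.001]
contact_force: [0.4, -0.3, 1.5]
width: 0.0828
grasp_force: 0.0
```

```bash
python3 -c "
from h import *
im,D,cm=band();go([.4930,-.1807,.0],-4.4)
P=cloud(cm,D);s=robot.read_state();R=Ro.from_rotvec(s['tool_rot']);Q=R.inv().apply((P-s['tool_pos']).reshape(-1,3)).reshape(P.shape)
m=(abs(Q[...,0])<.014)&(abs(Q[...,1])>.03)&(abs(Q[...,1])<.07)&(Q[...,2]>-.08)&(Q[...,2]<.0)
for k in (1,-1):
  n=m&(Q[...,1]*k>0);print(n.sum(),np.percentile(Q[n],[2,50,98],axis=0).round(4).tolist())
np.savez('w5.npz',im=im,D=D,**cm)"
```

```text
band px ((259.5, 216.5), (29.0, 77.0), 90.0) near end [[0.4717, -0.203, 0.0505], [0.4754, -0.1553, 0.0505]] mid [ 0.4735 -0.1791  0.0505] z [ 0.4828 -0.1784  0.0505]
turn [-0.03  0.06  0.02] shift cm [0.   0.07 4.54] | at [ 0.493  -0.1814  0.0454] F [-0.72 -0.44 -0.18] w 0.0844 t 16.2
2002 [[-0.0082, 0.0414, -0.0794], [0.0103, 0.0444, -0.0588], [0.0124, 0.0537, -0.0315]]
1991 [[-0.0082, -0.0533, -0.0795], [0.0103, -0.044, -0.059], [0.0123, -0.041, -0.0316]]
```

Request:
send_rows:
  plan:
    - [0,0.07,1,0,0,0,0]
    - [0,0,2,0,0,0,0]
    - [0,0,1,0,0,0,0]
    - [0,0,0.25,0,0,0,0]
    - [0,0,0,0,0,0,0]
    - [0,0,0,0,0,0,0]
  newtons: 15

```text
t: 16.8
tool_pos: [0.4928, -0.1806, 0.0028]
tool_rot: [0.12, 3.138, -0.0]
contact_force: [-0.4, -0.2, 0.3]
width: 0.087
grasp_force: 0.0
```

Request:
send_rows:
  plan:
    - [0,0,0,0,0,0,0.35]
    - [0,0,0,0,0,0,0.38]
    - [0,0,0,0,0,0,0.4]
    - [0,0,0,0,0,0,0.42]
    - [0,0,0,0,0,0,0.45]
    - [0,0,0,0,0,0,0.5]
    - [0,0,0,0,0,0,0.55]
    - [0,0,0,0,0,0,0.6]
    - [0,0,0,0,0,0,0.6]
    - [0,0,0,0,0,0,0.6]
  newtons: 15

```text
t: 17.8
tool_pos: [0.4923, -0.1803, 0.0023]
tool_rot: [0.12, 3.139, 0.0]
contact_force: [-0.3, 0.7, 0.4]
width: 0.0495
grasp_force: 15.0
```

Request:
send_rows:
  plan:
    - [0,0,-0.2,0,0,0,0.6]
    - [0,0,-0.5,0,0,0,0.6]
    - [0,0,-1,0,0,0,0.6]
    - [0,0,-2,0,0,0,0.6]
    - [0,0,-3,0,0,0,0.6]
    - [0,0,-3,0,0,0,0.6]
    - [0,0,-3,0,0,0,0.6]
    - [-1,2,-3,0,0,0,0.6]
    - [-1.7,3,-2,0,0,0,0.6]
    - [-1.7,3,-2,0,0,0,0.6]
    - [-1.7,3,0,0,0,0,0.6]
    - [-1.7,3,0,0,0,0,0.6]
    - [-1.7,3,0,0,0,0,0.6]
    - [-1.3,2.5,0,0,0,0,0.6]
    - [-0.4,1.4,0,0,0,0,0.6]
    - [0,0,0,0,0,0,0.6]
    - [0,0,0,0,0,0,0.6]
  newtons: 25

```text
t: 19.5
tool_pos: [0.6193, 0.0178, 0.1996]
tool_rot: [-0.122, -3.139, 0.002]
contact_force: [-0.4, -0.7, -0.7]
width: 0.0491
grasp_force: 25.0
```

```bash
python3 -c "
from h import *
cm=robot.camera_model('wrist');im,D=robot.grab_frame('wrist')
go([.55,.15,.1],5)
cv2.imwrite('pics/w6.png',cv2.resize(im,(768,576)));np.savez('w6.npz',im=im,D=D,**cm)"
```

```text
turn [-0.05  0.   -9.52] shift cm [ 5.74 13.84  9.97] | at [0.6193 0.0171 0.1997] F [-0.34 -0.52 -0.71] w 0.0492 t 19.55
```

View pics/w6.png

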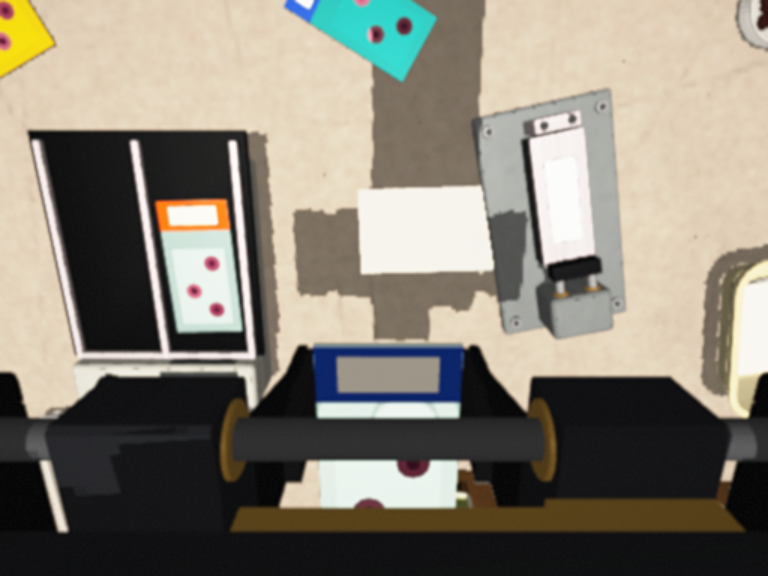

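The wrist view shows the plate held squarely (band at (388,373)) and the whole stage: stop (555,122), white bed (560,195), black nose (575,267), housing (575,310).

Run:
```python
from h import *
T=np.load("w6.npz");im=T["im"];D=T["D"];P=cloud(T,D);s=robot.read_state();R=Ro.from_rotvec(s["tool_rot"])
z=lambda u,v:np.median(P[int(v/1.5)-3:int(v/1.5)+4,int(u/1.5)-3:int(u/1.5)+4,2]).round(4)
print("z bed",z(560,170),z(565,220),z(570,245),"base",z(505,150),z(510,290),z(610,270),z(600,150),"bench",z(440,320),z(660,200),"stop",z(555,123),"hous",z(575,315))
zb=np.median(P[110:165,366:386,2]);print("zb",zb)
# metric top-down rectification of the bed plane, 0.25 mm/px
x0,y0,S=.50,.06,4000
w=np.array([[.52,.10],[.68,.10],[.68,.22],[.52,.22]]);Rm=np.array(T["R"]);t=np.array(T["t"])
def rect(zp):
    c=(Rm@np.c_[w,np.full(4,zp)].T).T+t;px=np.c_[c[:,0]/c[:,2]*T["fx"]+T["cx"],c[:,1]/c[:,2]*T["fy"]+T["cy"]].astype(np.float32)
    dst=np.c_[(.22-w[:,1])*S,(.68-w[:,0])*S].astype(np.float32);return cv2.warpPerspective(im,cv2.getPerspectiveTransform(px,dst),(480,640),flags=cv2.INTER_CUBIC)
inv=lambda p:np.array([.68-p[1]/S,.22-p[0]/S])
r=rect(zb);cv2.imwrite("pics/rect.png",r)
g=r.min(2);m=(g>175).astype(np.uint8)
n,l,st,ce=cv2.connectedComponentsWithStats(m)
for i in np.argsort(-st[1:,4])[:4]+1:
    c=cv2.findContours((l==i).astype(np.uint8),0,2)[0][0];q=cv2.minAreaRect(c);print(st[i],inv(q[0]).round(4),[inv(p).round(4).tolist() for p in cv2.boxPoints(q)])
m2=(r.max(2)<45).astype(np.uint8);n,l,st,ce=cv2.connectedComponentsWithStats(m2)
for i in np.argsort(-st[1:,4])[:2]+1: print("dark",st[i],inv(ce[i]).round(4))
# held plate in tool frame
hsv=cv2.cvtColor(im,cv2.COLOR_BGR2HSV);b=((hsv[...,0]>100)&(hsv[...,0]<130)&(hsv[...,1]>120)).astype(np.uint8);b[:225]=0
c=max(cv2.findContours(b,0,2)[0],key=cv2.contourArea);x,y,ww,h=cv2.boundingRect(c);zz=np.median(P[b>0][:,2]);print("band",x,y,ww,h,"z tool",R.inv().apply(np.median(P[b>0],0)-s["tool_pos"]))
zt=s["tool_pos"][2]+.0482
print([R.inv().apply(pt(T,u,y,zt)-s["tool_pos"]).round(4).tolist() for u in(x,x+ww)])
```

```text
z bed 0.0397 0.0396 0.0394 base 0.0133 0.0131 0.0132 0.0133 bench -0.0019 -0.002 stop 0.0443 hous 0.0574
zb 0.03958395324655507
[    0     0   164   640 77445] [0.6001 0.1996] [[0.6800000071525574, 0.2199999988079071], [0.6800000071525574, 0.17919999361038208], [0.5202000141143799, 0.17919999361038208], [0.5202000141143799, 0.2199999988079071]]
[  186   178   202   392 57935] [0.5864 0.1484] [[0.6304000020027161, 0.17430000007152557], [0.635699987411499, 0.13510000705718994], [0.5425000190734863, 0.1225999966263771], [0.5371999740600586, 0.16179999709129333]]
[  375   350   105   272 12055] [0.5579 0.1108] [[0.5249000191688538, 0.12630000710487366], [0.5929999947547913, 0.120899997651577], [0.5910000205039978, 0.09520000219345093], [0.5228000283241272, 0.1005999967455864]]
[ 242  559  134   58 4239] [0.5338 0.1428] [[0.536899983882904, 0.1598999947309494], [0.5418999791145325, 0.1274999976158142], [0.5306000113487244, 0.1256999969482422], [0.5256999731063843, 0.15809999406337738]]
dark [ 169  123  160   70 8362] [0.6406 0.1577]
dark [ 348  186   59  360 3972] [0.5874 0.1255]
band 207 232 103 36 z tool [ 0.00884209  0.0004531  -0.04811778]
[[0.0184, -0.0245, -0.0482], [0.0185, 0.0263, -0.0482]]
```

View pics/rect.png

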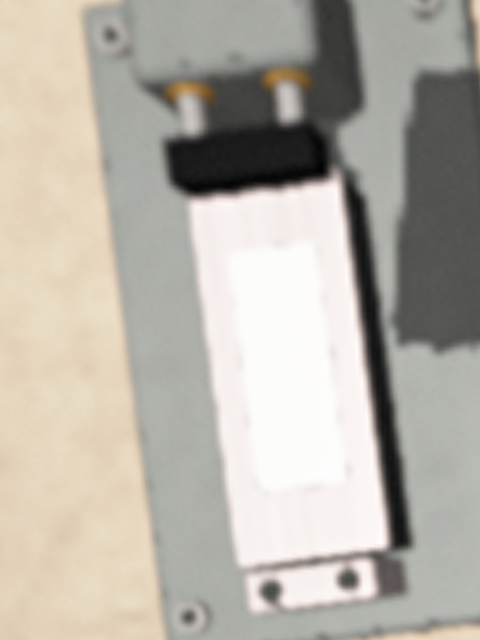

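Stage: yaw ≈7.7°, seat ≈(0.588, 0.149, 0.0396); the bed width, its 92 mm to the nose and the stop all check. Now approach a hover above the stage.

```bash
python3 -c "
from h import *
go([.5495,.1434,.06],7.7)"
```

```text
turn [ -0.05   0.   -12.22] shift cm [ 5.22 13.45 13.97] | at [0.6193 0.0171 0.1997] F [-0.34 -0.52 -0.71] w 0.0492 t 19.55
```

Request:
send_rows:
  plan:
    - [0,0,0,0,0,-4.1,0.6]
    - [0,0,0,0,0,-4.1,0.6]
    - [0,0,0,0,0,-4,0.6]
    - [1,2,0,0,0,0,0.6]
    - [1.2,3,0,0,0,0,0.6]
    - [1.2,3,0,0,0,0,0.6]
    - [1.2,3,0,0,0,0,0.6]
    - [0.6,2,1,0,0,0,0.6]
    - [0,0.45,3,0,0,0,0.6]
    - [0,0,4,0,0,0,0.6]
    - [0,0,4,0,0,0,0.6]
    - [0,0,2,0,0,0,0.6]
    - [0,0,0,0,0,0,0.6]
    - [0,0,0,0,0,0,0.6]
    - [0,0,0,0,0,0,0.6]

```text
t: 21.05
tool_pos: [0.5517, 0.1453, 0.0614]
tool_rot: [-0.212, 3.131, 0.002]
contact_force: [-0.4, 1.1, -0.2]
width: 0.0488
grasp_force: 25.0
```

```bash
python3 -c "
from h import *
go([.5495,.1434,.002],7.7)
cm=robot.camera_model('wrist');im,D=robot.grab_frame('wrist');np.savez('w7.npz',im=im,D=D,**cm)
cv2.imwrite('pics/w7.png',cv2.resize(im[100:340,100:420],(800,600)))"
```

```text
turn [0.05 0.2  0.05] shift cm [ 0.24 -0.16  5.94] | at [0.5517 0.1453 0.0614] F [-0.36  1.07 -0.19] w 0.0488 t 21.05
```

View pics/w7.png

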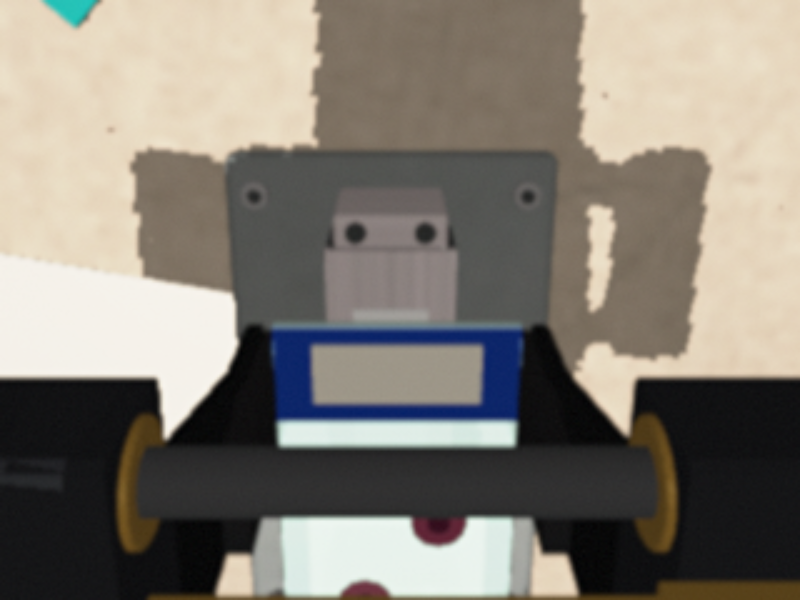

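Plate (cols 275–520) and stage base (228–555), stop (330–450) are all nearly centred and parallel. I measure the offset in the tool frame from this closer view.

Run:
```python
from h import *
T=np.load("w7.npz");im=T["im"];P=cloud(T,T["D"]);s=robot.read_state();R=Ro.from_rotvec(s["tool_rot"])
print(T["cx"],T["cy"])
tf=lambda u,v,z:R.inv().apply(pt(T,u,v,z)-s["tool_pos"])*1000
g=cv2.GaussianBlur(cv2.cvtColor(im,cv2.COLOR_BGR2GRAY),(3,3),0).astype(float)
def ed(v,a,b,sg):
    d=sg*np.diff(g[v-1:v+2,a:b].mean(0));k=int(d.argmax());y=d[max(k-1,0):k+2];return a+k+.5+((y[0]-y[2])/(2*(y[0]-2*y[1]+y[2])) if len(y)==3 else 0)
for v in(206,212,218,224): # bed edges
    l,r=ed(v,224,238,1),ed(v,274,290,-1);print("bed",v,round(l,1),round(r,1),tf(l,v,.0396).round(1),tf(r,v,.0396).round(1))
for v in(170,185,200): 
    l,r=ed(v,188,202,-1),ed(v,315,326,1);print("base",v,round(l,1),round(r,1),tf(l,v,.0133).round(1),tf(r,v,.0133).round(1))
print("col stop",[ (v,round(g[v,250:262].mean())) for v in range(172,206)])
for v in(187,199,200): print(v,tf(256,v,.0446).round(1),tf(256,v,.0396).round(1))
print("z",np.median(P[206:225,240:272,2]))
```

```text
258.34343001556664 193.00070922553869
bed 206 229.2 282.5 [  6.7 -20.9  21.8] [ 6.7 17.1 21.8]
bed 212 229.4 282.1 [  2.1 -20.9  21.8] [ 2.1 17.  21.8]
bed 218 229.6 281.9 [ -2.5 -20.9  21.8] [-2.5 16.9 21.8]
bed 224 230.0 281.7 [ -7.2 -20.7  21.8] [-7.2 16.9 21.8]
base 170 189.6 322.5 [ 26.8 -53.2  47.9] [26.7 49.5 48.1]
base 185 190.5 321.6 [ 14.7 -53.4  48. ] [14.7 49.5 48.1]
base 200 191.4 320.8 [  2.3 -53.4  48. ] [ 2.2 49.6 48.1]
col stop [(172, 84), (173, 85), (174, 88), (175, 93), (176, 98), (177, 99), (178, 100), (179, 100), (180, 100), (181, 101), (182, 101), (183, 101), (184, 104), (185, 111), (186, 121), (187, 129), (188, 132), (189, 132), (190, 131), (191, 129), (192, 128), (193, 128), (194, 128), (195, 129), (196, 128), (197, 125), (198, 119), (199, 114), (200, 118), (201, 125), (202, 130), (203, 131), (204, 131), (205, 130)]
187 [22.3 -1.7 16.7] [20.8 -1.7 21.7]
199 [13.7 -1.7 16.7] [12.  -1.8 21.8]
200 [12.9 -1.7 16.8] [11.2 -1.8 21.8]
z 0.03948350461870845
```

Request:
send_rows:
  plan:
    - [0.35,-0.21,0,0,0.2,0,0.6]
    - [0,0,2,0,0,0,0.6]
    - [0,0,2,0,0,0,0.6]
    - [0,0,1,0,0,0,0.6]
    - [0,0,0.5,0,0,0,0.6]
    - [0,0,0.3,0,0,0,0.6]
    - [0,0,0,0,0,0,0.6]
    - [0,0,0,0,0,0,0.6]
    - [0,0,0,0,0,0,0.6]

```text
t: 22.0
tool_pos: [0.5473, 0.1433, 0.0019]
tool_rot: [0.214, -3.132, -0.0]
contact_force: [-0.0, -0.1, -0.3]
width: 0.0492
grasp_force: 25.0
```

```bash
python3 -c "
from h import *
go([.5495,.1434,.002],7.7)"
```

```text
turn [ 0.02 -0.13  0.13] shift cm [-0.22 -0.02 -0.01] | at [0.5473 0.1433 0.0019] F [-0.03 -0.06 -0.29] w 0.0492 t 22.0
```

Request:
send_rows:
  plan:
    - [-0.2,0,0,0,0,0,0.6]
    - [-0.2,0,0,0,0,0,0.6]
    - [-0.2,0,0,0,0,0,0.6]
    - [-0.2,0,0,0,0,0,0.6]
    - [-0.2,0,0,0,0,0,0.6]
    - [-0.2,0,0,0,0,0,0.6]
    - [-0.1,0,0,0,0,0,0.6]
    - [0,0,0,0,0,0,0.6]
    - [0,0,0,0,0,0,0.6]

```text
t: 22.9
tool_pos: [0.5589, 0.1448, 0.0009]
tool_rot: [0.214, -3.13, 0.0]
contact_force: [-5.4, 0.5, -0.3]
width: 0.0488
grasp_force: 25.0
```

Run:
```python
from h import *
cm=robot.camera_model('wrist');im,D=robot.grab_frame('wrist');s=robot.read_state();R=Ro.from_rotvec(s["tool_rot"]);print(s["tool_pos"],s["contact_force"])
g=cv2.cvtColor(im,cv2.COLOR_BGR2GRAY).astype(float)
tf=lambda u,v,z:(R.inv().apply(pt(cm,u,v,z)-s["tool_pos"])*1000).round(1)
hsv=cv2.cvtColor(im,cv2.COLOR_BGR2HSV);b=(hsv[...,0]>100)&(hsv[...,0]<130)&(hsv[...,1]>120);b[:200]=0
v,u=np.where(b);print("band rows",v.min(),v.max(),u.min(),u.max(),"near end",tf(258,v.min(),s["tool_pos"][2]+.0482))
print([(k,round(g[k,250:266].mean())) for k in range(190,240)])
for k in(218,222,226,230): print(k,tf(258,k,.0446))
```

```text
[0.55903118 0.14481346 0.00099501] [-4.53787448  0.51634111  0.49722891]
band rows 231 340 0 507 near end [ 19.    0.1 -48.1]
[(190, 107), (191, 108), (192, 108), (193, 109), (194, 109), (195, 108), (196, 107), (197, 108), (198, 110), (199, 111), (200, 111), (201, 109), (202, 109), (203, 109), (204, 112), (205, 120), (206, 133), (207, 141), (208, 144), (209, 144), (210, 143), (211, 142), (212, 141), (213, 140), (214, 140), (215, 139), (216, 139), (217, 139), (218, 139), (219, 139), (220, 140), (221, 139), (222, 132), (223, 125), (224, 129), (225, 138), (226, 140), (227, 137), (228, 139), (229, 144), (230, 124), (231, 75), (232, 42), (233, 40), (234, 41), (235, 41), (236, 60), (237, 101), (238, 142), (239, 160)]
218 [ 24.    0.1 -43.5]
222 [ 21.8   0.1 -43.5]
226 [ 19.6   0.1 -43.5]
230 [ 17.4   0.1 -43.5]
```

Request:
send_rows:
  plan:
    - [-0.05,0,0.1,0,0,0,0.6]
    - [0,0,0.15,0,0,0,0.6]
    - [0,0,0.15,0,0,0,0.6]
    - [0,0,0.1,0,0,0,0.6]
    - [0,0,0.05,0,0,0,0.6]
    - [0,0,0,0,0,0,0.6]
    - [0,0,0,0,0,0,0.6]

```text
t: 23.65
tool_pos: [0.5599, 0.1448, -0.0042]
tool_rot: [0.214, -3.131, 0.0]
contact_force: [-5.4, -1.4, 0.1]
width: 0.0493
grasp_force: 25.0
```

Request:
send_rows:
  plan:
    - [0,0,0.05,0,0,0,0.6]
    - [0,0,0.05,0,0,0,0.6]
    - [0,0,0,0,0,0,0.6]
    - [0,0,0,0,0,0,0.6]

```text
t: 24.05
tool_pos: [0.56, 0.1448, -0.0052]
tool_rot: [0.214, -3.131, 0.0]
contact_force: [-5.4, -0.7, 1.8]
width: 0.0489
grasp_force: 25.0
```

Request:
send_rows:
  plan:
    - [0,0,0.04,0,0,0,0.6]
    - [0,0,0,0,0,0,0.6]
    - [0,0,0,0,0,0,0.6]

```text
t: 24.35
tool_pos: [0.56, 0.1448, -0.0054]
tool_rot: [0.214, -3.131, 0.0]
contact_force: [-6.1, -0.6, 2.5]
width: 0.049
grasp_force: 25.0
```

Request:
send_rows:
  plan:
    - [0.1,0,0,0,0,0,0.6]
    - [0.1,0,0.02,0,0,0,0.6]
    - [0,0,0,0,0,0,0.6]
    - [0,0,0,0,0,0,0.6]

```text
t: 24.75
tool_pos: [0.5586, 0.1446, -0.0054]
tool_rot: [0.214, -3.132, 0.0]
contact_force: [-3.0, -1.1, 2.7]
width: 0.0493
grasp_force: 25.0
```

```bash
cat > chk.py <<'E'
from h import *
cm=robot.camera_model('wrist');im,D=robot.grab_frame('wrist');s=robot.read_state();R=Ro.from_rotvec(s["tool_rot"]);print(s["tool_pos"],s["contact_force"],s["width"])
g=cv2.cvtColor(im,cv2.COLOR_BGR2GRAY).astype(float);P=cloud(cm,D)
tf=lambda u,v,z:(R.inv().apply(pt(cm,u,v,z)-s["tool_pos"])*1000).round(1)
print([(k,round(g[k,250:266].mean())) for k in range(202,240)])
print("plate top z rows",[(k,round(float(np.median(P[k-1:k+2,235:280,2])),4)) for k in(234,236,240,244,248)])
for k in(222,226,230): print(k,"stop z",tf(258,k,.0446),"plate top",tf(258,k,.0426))
E
python3 chk.py
```

```text
[ 0.55854982  0.14466012 -0.00547779] [-4.56033431 -0.61061852  4.29756196] 0.049129635676112095
[(202, 111), (203, 112), (204, 112), (205, 113), (206, 112), (207, 111), (208, 111), (209, 113), (210, 118), (211, 129), (212, 139), (213, 145), (214, 146), (215, 145), (216, 145), (217, 143), (218, 142), (219, 142), (220, 141), (221, 140), (222, 141), (223, 141), (224, 141), (225, 142), (226, 142), (227, 141), (228, 144), (229, 147), (230, 125), (231, 75), (232, 43), (233, 40), (234, 41), (235, 41), (236, 60), (237, 103), (238, 143), (239, 163)]
plate top z rows [(234, 0.0426), (236, 0.0426), (240, 0.0429), (244, 0.0429), (248, 0.0428)]
222 stop z [ 24.4   0.1 -50. ] plate top [ 23.6   0.1 -48. ]
226 stop z [ 22.3   0.1 -50. ] plate top [ 21.5   0.1 -48. ]
230 stop z [ 20.2   0.1 -50. ] plate top [ 19.3   0.1 -48. ]
```

Request:
send_rows:
  plan:
    - [0.1,0,0,0,0,0,0.6]
    - [0,0,0,0,0,0,0.6]
    - [0,0,0,0,0,0,0.6]
  newtons: 10

```text
t: 25.1
tool_pos: [0.5581, 0.1447, -0.0055]
tool_rot: [0.214, -3.133, 0.0]
contact_force: [-0.9, -0.6, 1.9]
width: 0.05
grasp_force: 10.0
```

The near end is on the stop (spring force no longer carried by the hand). Release and rise.

Request:
send_rows:
  plan:
    - [0,0,0,0,0,0,0.4]
    - [0,0,0,0,0,0,0.3]
    - [0,0,0,0,0,0,0.15]
    - [0,0,0,0,0,0,0]
    - [0,0,0,0,0,0,0]
    - [0,0,0,0,0,0,0]
    - [0,0,0,0,0,0,0]

```text
t: 25.8
tool_pos: [0.5571, 0.1446, -0.0059]
tool_rot: [0.214, -3.131, 0.0]
contact_force: [0.5, 0.4, -0.4]
width: 0.0854
grasp_force: 0.0
```

```bash
python3 chk.py
```

```text
[ 0.5571323   0.14450115 -0.00585446] [ 0.84823863 -0.86808593 -0.47593356] 0.08595576366812126
[(202, 103), (203, 102), (204, 103), (205, 104), (206, 105), (207, 106), (208, 106), (209, 105), (210, 104), (211, 104), (212, 106), (213, 111), (214, 121), (215, 131), (216, 136), (217, 138), (218, 138), (219, 136), (220, 135), (221, 134), (222, 134), (223, 133), (224, 133), (225, 132), (226, 132), (227, 133), (228, 134), (229, 135), (230, 134), (231, 124), (232, 97), (233, 63), (234, 42), (235, 38), (236, 39), (237, 40), (238, 57), (239, 97)]
plate top z rows [(234, 0.0425), (236, 0.0427), (240, 0.0427), (244, 0.0428), (248, 0.0429)]
222 stop z [ 24.6   0.1 -50.4] plate top [ 23.8   0.1 -48.4]
226 stop z [ 22.5   0.1 -50.4] plate top [ 21.7   0.1 -48.4]
230 stop z [ 20.4   0.1 -50.4] plate top [ 19.5   0.1 -48.4]
```

Rise and back off so the camera sees the loaded stage.

Request:
send_rows:
  plan:
    - [0,0,-1,0,0,0,0]
    - [0,0,-3,0,0,0,0]
    - [0,0,-4,0,0,0,0]
    - [0,0,-4,0,0,0,0]
    - [0,0,-4,0,0,0,0]
    - [-2,-3,-3,0,0,0,0]
    - [-2,-4,0,0,0,0,0]
    - [-2,-4,0,0,0,0,0]
    - [0,0,0,0,0,0,0]
    - [0,0,0,0,0,0,0]

```text
t: 26.85
tool_pos: [0.6324, 0.0421, 0.1844]
tool_rot: [0.209, -3.131, 0.001]
contact_force: [-0.9, 0.9, 0.7]
width: 0.087
grasp_force: 0.0
```

Run:
```python
from h import *
cm=robot.camera_model('wrist');im,D=robot.grab_frame('wrist');P=cloud(cm,D)
c=(np.array(cm["R"])@[.59,.15,.04])+cm["t"];u,v=int(c[0]/c[2]*cm["fx"]+cm["cx"]),int(c[1]/c[2]*cm["fy"]+cm["cy"]);print(u,v,robot.read_state()["tool_pos"])
a,b=max(v-75,0),max(u-100,0);cv2.imwrite("pics/w9.png",cv2.resize(im[a:a+150,b:b+200],(800,600)))
n=np.array([.991,.134,0]);m=np.array([-.134,.991,0])
for s in(-46,-42,-20,0,20,35):
  r=[]
  for l in(-21,0,21):
    c=np.array(cm["R"])@(np.array([.5884,.1487,.0426])+n*s/1000+m*l/1000)+cm["t"];r.append(round(float(np.median(P[int(c[1]/c[2]*cm["fy"]+cm["cy"])-1:][:3,int(c[0]/c[2]*cm["fx"]+cm["cx"])-1:][:,:3,2])),4))
  print(s,r)
```

```text
364 148 [0.63191519 0.04411137 0.18414371]
-46 [0.0436, 0.0426, 0.0432]
-42 [0.0433, 0.0431, 0.0432]
-20 [0.0428, 0.0426, 0.0426]
0 [0.0421, 0.0429, 0.0425]
20 [0.043, 0.043, 0.0427]
35 [0.043, 0.0432, 0.0433]
```

View pics/w9.png

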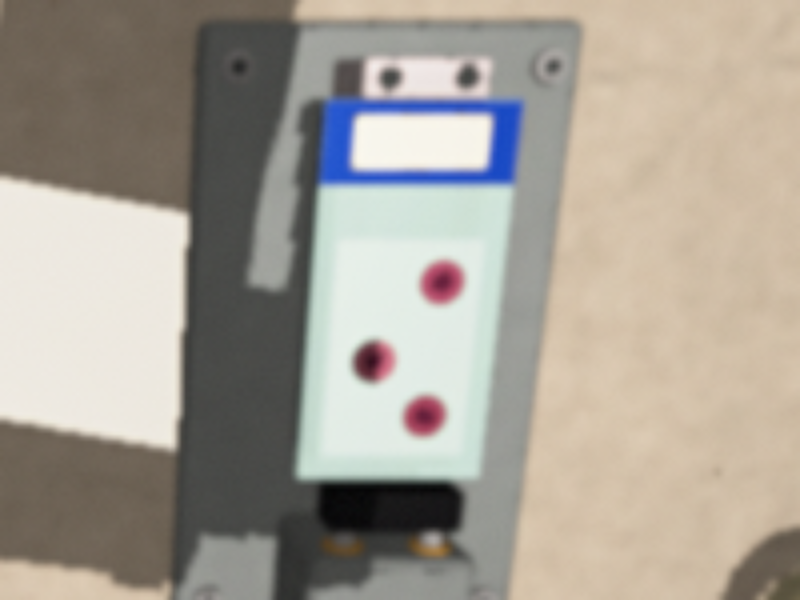

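The plate lies flat and straight, with the band against the stop at (425,100) and the far end against the pressed-back nose at (390,480). All depths are within 1 mm of 42.8 mm. Handing in.

```bash
python3 -c "
from h import *
print(robot.hand_in())"
```

```text
the job is handed in; nothing more can be done
None
```

The blue-banded plate lies flat and straight on the scanner stage, near end against the stop and held there by the spring nose; the job is handed in at about 27 s, with the highest sampled press on the glass about 7 N.

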